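# Open the latched packing case at the pottery stall

## Robot

A 6-joint arm with a two-finger parallel gripper is mounted at the origin on the work surface. World frame = base frame: x ahead of the robot, y to its left, z up, the work surface at z = 0. Lengths are in mm, angles in rad, forces in N, time in s.
With the tool pointing down it reaches from about 250 to 800 mm from the base axis. Payload 3.9 kg.
Tool frame: the origin (TCP) lies between the finger pads; the fingertips stand 19 mm ahead of it and the grasp point (between the pads) is the TCP; z points along the fingers, y is the line along which they close (so a half turn about z gives the same grasp; the last joint's range is limited). The gripper opens to 85 mm and grips with 20 to 120 N. Pads are 22 mm wide; open, the fingers measure 114 mm over their backs; the gripper's body (76 mm by 85 mm) begins 54 mm behind the grasp point. The pads swing forward as they close: fully open they stand 13 mm farther back than shut.
Start: joints at [-1.226, 0.26, -0.138, 1.173, 0, 1.571], TCP at [177.449, -494.092, 250.304] pointing down, gripper open.
Joint ranges: [-2.78, 2.78], [-0.83, 1.72], [-1.28, 1.37], [-1.9, 2.12], [-1.57, 1.48], [-3.14, 3.14]. Speed limits (rad/s): [2.57, 2.57, 3.14, 3.14, 3.14, 3.14].

## Interface

Orientations are given as [roll, pitch, yaw] about the fixed x, y, z axes, in that order (R = Rz(yaw) Ry(pitch) Rx(roll)).
In Python, from workcell import monitor, vision, env gives the robot as it stands.
- The arm moves only by the tool drive_tool, never from a script. Its argument "series" is a list of rows, each a list of 5 numbers: the finger opening in m, from 0 to 0.0854, then the shift along the world's x, y, z in m, then the turn about the world's z in degrees. In form: [[grip, dx, dy, dz, spin], ...]. A call has 1 to 20 rows; each row is the pose to reach, as a shift and turn from the pose commanded when the call began; what a row does not reach only later rows make up. A row lasts 1/10 s, in which the tool goes at most 50 mm and 8.59 degrees, less where a joint would pass 70% of its speed; a pose out of reach is approached as far as the arm can. A call with a gripper value outside its range is refused whole. The fingers move at their own pace and stop on an object; "grip_force" is the grip in N (left out, the last holds). Time passes only in rows, so rows that repeat a pose let the fingers close. It gives the time, the measured TCP pose, the force, the opening and the grip force at its end, in the units of the state.
- monitor.state(): the state, without advancing time (a new reading comes with each control period).
- vision.read_camera(name): name is "side" or "top" or "wrist"; returns a dict with "img" (480x640x3 uint8, red, green, blue), "K" (3x3 intrinsics, pixels), "xyz" and "attitude" of the camera in the world; the wrist camera has in their place "T_tool_cam" (4x4, takes a point from camera to tool coordinates, whose origin is the TCP and whose axes are the flange's). Camera axes: x right, y down, z forward; pixel columns grow to the right and rows downward; lengths in mm; the calibration is good to about 2 mm. The wrist camera is an equidistant fisheye: a pixel r from the principal point sees the ray r / f radians off the axis. A picture is of the moment at which its call begins: read the wrist's pose just before it. There is no depth.
- env.close_job(): hands the job in; it is judged then, once.
The state is a dict: "clock": time; "q": joint angles; "qvel": joint speeds; "joint_efforts": joint torques, N m; "tool_pos": TCP position; "ee_rot": TCP orientation; "ft_force": force on the tool from outside, world axes, zero at the start; "wrist_torque": the same for the moment, N m; "finger_gap": finger opening in mm; "grip_force": force on a finger pad.
Only numpy, scipy, OpenCV 4.12 (cv2) and the standard library are available. Lean on these libraries where they do the work, as an engineer would, in place of code of your own. Each camera call takes 0.05 s, during which the arm holds its last target. There are 200 camera calls.

## Task

The two pots for the next customer are still shut in the blue packing case. Release its draw latch by lifting the red lever out and up, past centre, until it stays open and the wire bail has dropped off the lid; then raise the lid by its yellow tab until it stands about upright, and leave it standing open. Do not drag or tip the case, and leave the pottery around it alone.

Things in the scene. Friction and masses are not known exactly. Their poses are not given: they have to be found in the camera images.
- case: Blue metal packing case, loose, 4 to 5 kg; body 140 deep (x), 270 wide (y), 140 high, 170 with the closed lid. Origin: centre of its underside; z up; -x is its front, with the latch, facing roughly to the robot's left (world +y); -y is the yellow tab's side, nearer the robot. Front wall at x = -70 mm, lid front skirt (z 140 to 166 mm) at x = -74 to -76 mm. Slides if pushed over 20 N.
- latch (a joint): Latch lever on the middle of the case's front. 0 rad: shut, hanging down; grows as its lower end swings out and up (axis = case +y through latch_pivot) to a stop at 2.0 (grip then out in front, level with the lid's top). Over-centre at 0.55 rad: below that it pulls itself shut (about 0.35 N m at 0), beyond it springs by itself to the stop and stays. Breaking it open takes about 6 N at the grip.
- latch_pivot (a point): The lever's hinge axis, at (-88, 0, 116) mm in the case frame.
- latch_grip (a point): Centre of the lever's red grip, a bar 50 long, 24 wide (case y), 14 thick. Shut: at (-103, 0, 53) mm in the case frame, 33 mm out from the front wall, sloping 25 degrees, lower end outwards. Pinch its 24 mm width, jaws closing along case y, tool leaning outwards from the front 30 to 45 degrees (upright, the gripper's body hits the case). It can turn between the pads as the lever swings.
- bail_bar (a point): Middle of the cross bar of the wire bail (the hook; 40 mm wide, 50 mm long, carried by the lever). Shut, it lies over a steel lug (30 mm wide) on the lid's front skirt and holds the lid down; once the lever is past centre it rises over the lug's upturned lip and springs outwards, free.
- lid (a joint): Lid hinged at its far edge. 0 rad: closed; grows as the front rises (axis = case +y through lid_hinge); range 0 to 1.8 rad, 1.57 is upright. Stiff hinge: it stays where it is left; raising it takes about 5 N at the tab. The bail blocks it while latched.
- lid_hinge (a point): The lid's hinge axis at the middle of the far edge, at (72, 0, 140) mm in the case frame.
- lid_tab (a point): Point in the yellow tab, 26 wide (case y), 14 thick, that sticks out 48 mm from the lid's front skirt. Lid closed: the point is at (-108, -90, 153) mm in the case frame, 32 mm out from the skirt, 15 mm from the tab's free end, 180 mm from the hinge axis. Pinch its 26 mm width, tool leaning outwards about 35 degrees (it can turn between the pads), or lift it from below.
- red_vase: Bystander: red vase, 90 mm wide, 165 high, origin under its centre, standing near the case.
- round_pot: Bystander: round terracotta pot, 110 mm wide, 108 high, origin under its centre, standing near the case.
- pale_pot: Bystander: open pale clay pot, 94 mm wide, 90 high, origin under its centre, standing near the case.
- money_pot: Bystander: closed terracotta money pot, 96 mm wide, 105 high, origin under its centre, standing near the case.
- saucer_stack: Bystander: stack of saucers, 90 mm wide, 48 high, origin under its centre, standing near the case.
- lamp_bowl: Bystander: clay bowl, 84 mm wide, 35 high, origin under its centre, standing near the case.

How it is judged (in metres and radians):
On the way, in this order (a step that is already met when the one before it is completed fails the run):
1. the latch lever is lifted past centre to its open stop while the lid is still down (value of joint latch above 1.8 rad and value of joint lid below 0.1 rad), for 0.2 s.
2. the lid is raised to about upright (value of joint lid above 1.25 rad), for 0.2 s.
At the end, for the whole second after the job is handed in: The latch lever stands open (beyond 1.8 rad), the lid stands open on its own at 1.25 rad (72 degrees) or more, and the case is at rest, upright and within 40 mm of where it stood (value of joint latch above 1.8 rad and value of joint lid above 1.25 rad and angular speed of case below 0.1 rad/s and linear speed of case below 0.02 m/s and distance of case from where it was at the start of the episode below 0.04 m and angle between case's own z axis and vertical below 0.1 rad); the robot touches nothing.
It fails at once if the case is dragged more than 50 mm or tipped more than 0.2 rad (distance of case from where it was at the start of the episode above 0.05 m or angle between case's own z axis and vertical above 0.2 rad).
It fails at once if a bystander is moved more than 40 mm or tipped over (distance of any of red_vase, round_pot, pale_pot, money_pot, saucer_stack, lamp_bowl from where it was at the start of the episode above 0.04 m or angle between any of red_vase, round_pot, pale_pot, money_pot, saucer_stack, lamp_bowl's own z axis and vertical above 0.5 rad).
It also fails if it takes over 56 s, if anything falls off the work surface, if the arm or the gripper's body presses on something with over 40 N, if the wrist force passes 120 N, or if a joint passes its speed limit or range.

## Working session

There is one attempt and no reset: what is moved stays moved. The work goes in short steps, Python scripts to look and compute and a tool call to move; the robot and the scene stay as the last step left them, time stands still between calls to the robot, and variables do not carry over. Pictures are saved under pics/ and viewed, at most 10 in all, crops included, and the job is handed in when it is done.

Besides the shell and the picture viewer there is one more tool, called after "Emit:" as name(argument=value, ...), one argument or row to a line, values as JSON. drive_tool: Moves the arm, as the interface text tells. Its arguments: {"type":"object","properties":{"series":{"type":"array","items":{"type":"array","items":{"type":"number"}}},"grip_force":{"type":"number"}},"required":["series"]}

```bash
ls; mkdir -p pics; python3 - <<'E'
from workcell import monitor, vision, env
import cv2,json
print(monitor.state())
for n in ("side","top"):
    c=vision.read_camera(n); cv2.imwrite(f"pics/{n}0.png",c["img"][:,:,::-1]); print(n,c["K"],c["xyz"],c["attitude"])
c=vision.read_camera("wrist");print(c["K"],c["T_tool_cam"]);cv2.imwrite("pics/wrist0.png",c["img"][:,:,::-1])
E
```

```text
pics
{'clock': 0.0, 'q': array([-1.22601380e+00,  2.60680685e-01, -1.39387631e-01,  1.17269477e+00,
        3.68191635e-06,  1.57082407e+00]), 'qvel': array([-3.66341674e-04, -2.78370881e-05,  2.12126950e-04, -1.55818206e-03,
       -1.93597288e-03, -1.51519377e-04]), 'joint_efforts': array([-1.32961104e-03, -4.05672777e+01,  2.53922260e+01,  1.85664446e-02,
       -5.39935388e-05,  1.53430591e-05]), 'tool_pos': array([ 177.22694633, -493.49051597,  249.45959086]), 'ee_rot': array([-3.13962589e+00, -3.62734354e-06,  3.44754772e-01]), 'ft_force': array([0.0662819 , 1.03499725, 0.28805167]), 'wrist_torque': array([-0.00092048, -0.01813399, -0.04929556]), 'grip_force': 0.0, 'finger_gap': 85.59971070006166}
side [[566.68205057   0.         307.14616856]
 [  0.         566.68205057 240.06037206]
 [  0.           0.           1.        ]] [ 718.17279325 -774.15715512  764.72090161] [-2.32056896  0.01187934  0.20731103]
top [[485.12735309   0.         318.11447599]
 [  0.         485.12735309 226.34888246]
 [  0.           0.           1.        ]] [392.4774596  -95.65806462 997.45445062] [-2.96422836  0.00538092 -1.55278251]
[[371.64829954   0.         320.50935029]
 [  0.         371.64829954 241.51384079]
 [  0.           0.           1.        ]] [[-1.41921997e-04 -9.56176548e-01 -2.92790692e-01  7.38391973e+01]
 [ 9.99999963e-01 -2.03872042e-04  1.81070214e-04  8.90290158e-01]
 [-2.32826928e-04 -2.92790656e-01  9.56176541e-01 -1.23758088e+02]
 [ 0.00000000e+00  0.00000000e+00  0.00000000e+00  1.00000000e+00]]
```

View pics/top0.png

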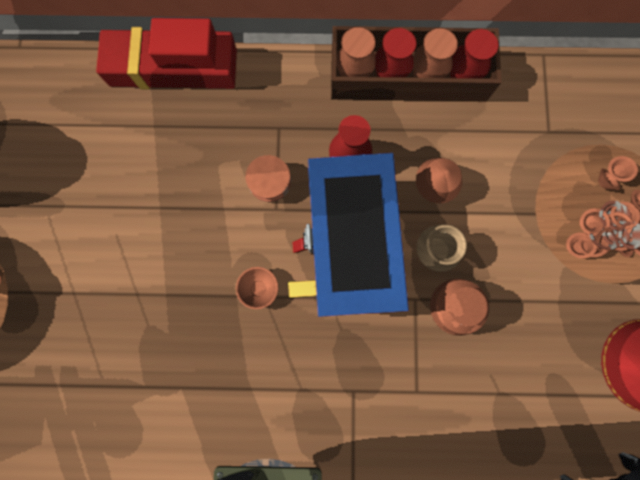

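View pics/side0.png

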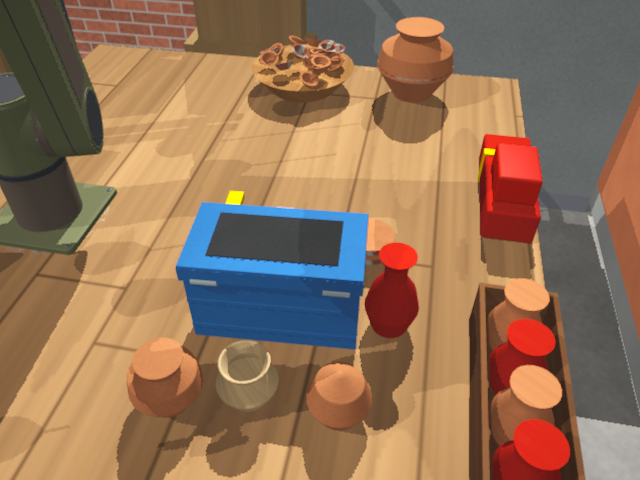

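The top view shows the case lid with corners at about (309,158), (393,154), (406,312) and (319,315). The yellow tab is at (302,289) and the red lever at (299,245), both facing world +y. The lamp bowl is at (257,287) and the saucers at (267,177), on the latch side. The side view shows the back of the case.

```bash
cat > h.py <<'E'
import numpy as np, cv2
from scipy.spatial.transform import Rotation as Rot
from workcell import monitor, vision, env
def R(rpy): return Rot.from_euler('xyz',rpy).as_matrix()
def onplane(c,px,z):
    px=np.atleast_2d(px).astype(float)
    d=np.c_[px,np.ones(len(px))]@np.linalg.inv(c["K"]).T@R(c["attitude"]).T
    o=np.array(c["xyz"]); return o+d*((z-o[2])/d[:,2])[:,None]
def proj(c,P):
    p=(np.atleast_2d(P)-c["xyz"])@R(c["attitude"]); p=p@np.array(c["K"]).T
    return p[:,:2]/p[:,2:]
def mask(im,name):
    h=cv2.cvtColor(im,cv2.COLOR_RGB2HSV)
    lo,hi={"blue":((100,130,40),(125,255,255)),"yellow":((25,150,120),(35,255,255)),"red":((0,200,60),(4,255,255))}[name]
    return cv2.inRange(h,lo,hi)
def big(m,roi=None):
    if roi: 
        k=np.zeros_like(m); x0,y0,x1,y1=roi; k[y0:y1,x0:x1]=m[y0:y1,x0:x1]; m=k
    return max(cv2.findContours(m,cv2.RETR_EXTERNAL,cv2.CHAIN_APPROX_NONE)[0],key=cv2.contourArea)
E
python3 - <<'E'
from h import *
c=vision.read_camera("top"); im=c["img"]
b=big(mask(im,"blue")); 
P=onplane(c,b[:,0],170)[:,:2].astype(np.float32)
r=cv2.minAreaRect(P); print("lid rect",r)
t=onplane(c,big(mask(im,"yellow"),(270,260,330,320))[:,0],160)[:,:2].astype(np.float32); print("tab",cv2.minAreaRect(t),t.min(0),t.max(0))
# case pose from rect
box=cv2.boxPoints(r); print(box.round(1))
g=onplane(c,big(mask(im,"red"),(285,230,315,260))[:,0],55)[:,:2]; print("grip",g.mean(0),g.min(0),g.max(0))
for n,p,z in(("lamp",(257,285),30),("sauc",(267,177),45)): print(n,onplane(c,p,z))
cv2.imwrite("pics/topz.png",cv2.resize(im[140:330,230:480,::-1],None,fx=3,fy=3,interpolation=cv2.INTER_CUBIC))
E
```

```text
lid rect ((532.0240478515625, -154.21849060058594), (275.9851989746094, 151.86767578125), 4.669654369354248)
tab ((434.70452880859375, -67.00962829589844), (17.03422737121582, 29.249738693237305), 1.0132505893707275) [426.3565   -81.782814] [443.44785 -52.23643]
[[ 388.3  -89.8]
 [ 400.7 -241.1]
 [ 675.7 -218.7]
 [ 663.4  -67.3]]Traceback (most recent call last):
  File "<stdin>", line 9, in <module>
  File "h.py", line 19, in big
    return max(cv2.findContours(m,cv2.RETR_EXTERNAL,cv2.CHAIN_APPROX_NONE)[0],key=cv2.contourArea)
ValueError: max() iterable argument is empty
```

Emit:
drive_tool(
  series=[
    [0.085, 0.025, 0.04, 0, 8],
    [0.085, 0.05, 0.08, 0, 16],
    [0.085, 0.075, 0.12, 0, 24],
    [0.085, 0.1, 0.16, 0, 32],
    [0.085, 0.125, 0.2, 0, 40],
    [0.085, 0.15, 0.24, 0, 48],
    [0.085, 0.175, 0.28, 0, 56],
    [0.085, 0.2, 0.32, 0, 64],
    [0.085, 0.225, 0.36, 0, 70],
    [0.085, 0.25, 0.4, 0, 75],
    [0.085, 0.275, 0.44, 0, 75],
    [0.085, 0.3, 0.48, 0, 75],
    [0.085, 0.325, 0.52, 0, 75],
    [0.085, 0.343, 0.555, 0, 75],
    [0.085, 0.343, 0.57, -0.04, 75],
    [0.085, 0.343, 0.57, -0.08, 75],
    [0.085, 0.343, 0.57, -0.08, 75],
  ],
)

```text
clock: 1.9
tool_pos: [515.7, 76.0, 165.1]
ee_rot: [-3.13, 0.001, 1.655]
ft_force: [-1.8, -0.1, -0.5]
finger_gap: 85.0
grip_force: 0.0
```

```bash
python3 - <<'E'
from h import *
s=monitor.state(); print(s["clock"],s["tool_pos"],s["ee_rot"],s["q"].round(3),s["ft_force"])
c=vision.read_camera("wrist"); im=c["img"]; cv2.imwrite("pics/w1.png",im[:,:,::-1])
E
```

```text
1.9 [515.67605908  75.96686223 165.08310526] [-3.12965121e+00  8.64654228e-04  1.65535603e+00] [ 0.146  0.313 -0.294  0.976 -0.     1.633] [-1.79996934 -0.12722228 -0.53330607]
```

View pics/w1.png

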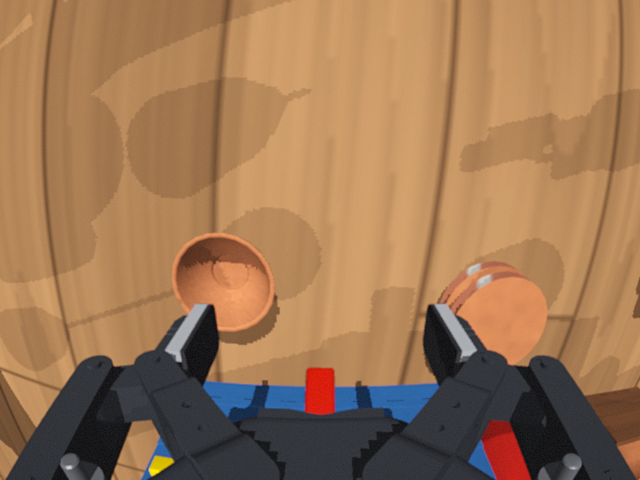

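The wrist view shows the red lever grip at (320,385), centred between the fingers. The bowl is at (223,285) and the saucers at (500,315), to either side. I'll narrow the fingers, go down in front of the lever and approach its outer lower end.

Emit:
drive_tool(
  series=[
    [0.045, 0.002, -0.02, -0.03, 0],
    [0.045, 0.004, -0.04, -0.06, 0],
    [0.045, 0.005, -0.06, -0.09, 0],
    [0.045, 0.005, -0.06, -0.118, 0],
    [0.045, 0.006, -0.07, -0.118, 0],
    [0.045, 0.007, -0.08, -0.118, 0],
    [0.045, 0.007, -0.085, -0.118, 0],
    [0.045, 0.007, -0.085, -0.118, 0],
    [0.045, 0.007, -0.085, -0.118, 0],
    [0.045, 0.007, -0.085, -0.118, 0],
  ],
)

```text
clock: 2.95
tool_pos: [527.9, -8.8, 53.1]
ee_rot: [3.14, -0.0, 1.654]
ft_force: [0.5, 1.5, 0.1]
finger_gap: 45.1
grip_force: 0.0
```

```bash
python3 - <<'E'
from h import *
s=monitor.state(); print(s["clock"],s["tool_pos"],s["ee_rot"],s["q"].round(3),s["ft_force"])
c=vision.read_camera("wrist"); im=c["img"]; w=im[220:,100:540,::-1]
c=vision.read_camera("top"); t=c["img"][140:330,230:480,::-1]
cv2.imwrite("pics/w2.png",np.vstack([cv2.resize(w,(640,378)),cv2.resize(t[60:160,:],(640,222),interpolation=cv2.INTER_CUBIC)]))
E
```

```text
2.95 [527.91235767  -8.8361899   53.07509007] [ 3.14030365e+00 -3.02533946e-05  1.65415441e+00] [-0.017  0.427 -0.453  0.689  0.     1.471] [0.5214422  1.45664511 0.14221006]
```

View pics/w2.png

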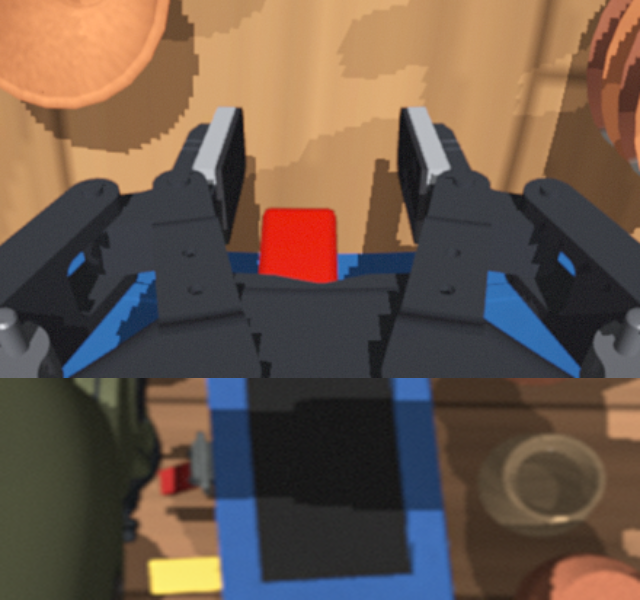

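In the wrist view the lever's end is at about (305,390) full-frame, some 7 mm to world -x of the finger centre. The top view shows it clear of the gripper. I'll shift over and edge in.

Emit:
drive_tool(
  series=[
    [0.045, -0.007, 0, -0.005, 0],
    [0.045, -0.007, -0.005, -0.005, 0],
    [0.045, -0.007, -0.01, -0.005, 0],
    [0.045, -0.0065, -0.014, -0.005, 0],
    [0.045, -0.0065, -0.014, -0.005, 0],
    [0.045, -0.0065, -0.014, -0.005, 0],
  ],
)

```text
clock: 3.65
tool_pos: [521.2, -23.3, 47.4]
ee_rot: [3.141, -0.0, 1.653]
ft_force: [-0.5, 0.0, 0.0]
finger_gap: 44.9
grip_force: 0.0
```

Emit:
drive_tool(
  series=[
    [0.045, 0, -0.002, 0, 0],
    [0.045, 0, -0.003, 0, 0],
    [0.045, 0, -0.003, 0, 0],
  ],
)

```text
clock: 3.95
tool_pos: [521.0, -26.2, 47.3]
ee_rot: [3.142, 0.0, 1.654]
ft_force: [0.5, 0.6, -1.2]
finger_gap: 45.1
grip_force: 0.0
```

Emit:
drive_tool(
  series=[
    [0.045, 0, -0.002, 0, 0],
    [0.045, 0, -0.003, 0, 0],
    [0.045, 0, -0.003, 0, 0],
  ],
)

```text
clock: 4.25
tool_pos: [521.0, -29.2, 47.3]
ee_rot: [3.142, 0.0, 1.654]
ft_force: [0.2, -0.1, -0.6]
finger_gap: 45.1
grip_force: 0.0
```

Emit:
drive_tool(
  series=[
    [0.015, 0, 0, 0, 0],
    [0.015, 0, 0, 0, 0],
    [0.015, 0, 0, 0, 0],
    [0.015, 0, 0, 0, 0],
    [0.015, 0, 0, 0, 0],
  ],
  grip_force=60,
)

```text
clock: 4.75
tool_pos: [522.4, -29.0, 47.9]
ee_rot: [3.139, 0.0, 1.654]
ft_force: [4.2, 0.7, 0.9]
finger_gap: 19.3
grip_force: 58.6
```

Emit:
drive_tool(
  series=[
    [0.015, 0, 0.004, 0.001, 0],
    [0.015, -0.001, 0.008, 0.003, 0],
    [0.015, -0.001, 0.012, 0.005, 0],
    [0.015, -0.001, 0.016, 0.007, 0],
    [0.015, -0.001, 0.016, 0.007, 0],
  ],
  grip_force=70,
)

```text
clock: 5.25
tool_pos: [521.2, -14.3, 54.8]
ee_rot: [3.14, 0.004, 1.653]
ft_force: [3.4, -3.4, 0.5]
finger_gap: 17.4
grip_force: 68.3
```

```bash
python3 - <<'E'
from h import *
c=vision.read_camera("wrist"); im=c["img"]; w=im[220:,100:540,::-1]
c=vision.read_camera("top"); t=c["img"][140:330,230:480,::-1]
cv2.imwrite("pics/w3.png",np.vstack([cv2.resize(w,(640,378)),cv2.resize(t[60:160,:],(640,222),interpolation=cv2.INTER_CUBIC)]))
E
```

```text
(no output)
```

View pics/w3.png

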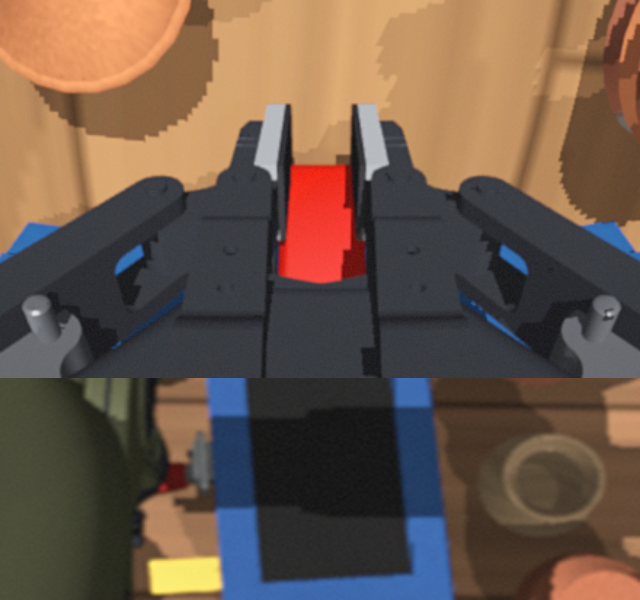

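The lever is held between the pads and has followed the pull. It shows at (320,225) in the crop, and the case hasn't moved. I'll continue along the arc.

Emit:
drive_tool(
  series=[
    [0.015, 0, 0.004, 0.002, 0],
    [0.015, -0.001, 0.007, 0.005, 0],
    [0.015, -0.001, 0.0105, 0.0075, 0],
    [0.015, -0.001, 0.014, 0.0105, 0],
    [0.015, -0.001, 0.017, 0.0135, 0],
    [0.015, -0.002, 0.02, 0.0165, 0],
    [0.015, -0.002, 0.023, 0.02, 0],
    [0.015, -0.002, 0.0255, 0.0235, 0],
    [0.015, -0.002, 0.028, 0.027, 0],
    [0.015, -0.002, 0.0305, 0.0305, 0],
    [0.015, -0.003, 0.0345, 0.038, 0],
    [0.015, -0.003, 0.0375, 0.0465, 0],
    [0.015, -0.003, 0.0375, 0.0465, 0],
  ],
)

```text
clock: 6.65
tool_pos: [518.0, 24.1, 101.8]
ee_rot: [3.139, 0.002, 1.654]
ft_force: [3.2, -1.8, 2.0]
finger_gap: 16.5
grip_force: 61.3
```

Emit:
drive_tool(
  series=[
    [0.015, 0, 0.0025, 0.0085, 0],
    [0.015, 0, 0.004, 0.017, 0],
    [0.015, 0, 0.005, 0.0255, 0],
    [0.015, 0, 0.0045, 0.034, 0],
    [0.015, 0, 0.0035, 0.043, 0],
    [0.015, 0, 0.0015, 0.0515, 0],
    [0.015, 0, -0.001, 0.0595, 0],
    [0.015, 0, -0.0045, 0.0675, 0],
    [0.015, 0.001, -0.009, 0.075, 0],
    [0.015, 0.001, -0.014, 0.082, 0],
    [0.015, 0.001, -0.0165, 0.0855, 0],
    [0.015, 0.001, -0.0165, 0.0855, 0],
  ],
)

```text
clock: 7.85
tool_pos: [516.7, 10.7, 189.1]
ee_rot: [3.141, -0.007, 1.655]
ft_force: [-4.7, 8.9, 18.5]
finger_gap: 14.8
grip_force: 9.7
```

```bash
python3 - <<'E'
from h import *
print(monitor.state()["ft_force"])
c=vision.read_camera("wrist"); im=c["img"]; w=im[220:,100:540,::-1]
c=vision.read_camera("top"); t=c["img"][140:330,230:480,::-1]
b=big(mask(c["img"],"blue")); print(cv2.minAreaRect(onplane(c,b[:,0],170)[:,:2].astype(np.float32)))
cv2.imwrite("pics/w4.png",np.vstack([cv2.resize(w,(640,378)),cv2.resize(t[60:160,:],(640,222),interpolation=cv2.INTER_CUBIC)]))
E
```

```text
[-4.71350219  8.86573442 18.4601038 ]
((532.2587890625, -154.90420532226562), (276.5288391113281, 151.04222106933594), 4.872562408447266)
```

View pics/w4.png

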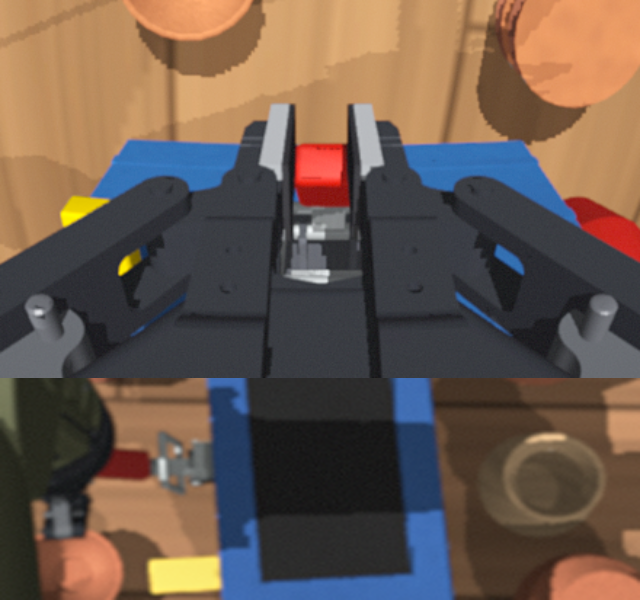

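The lever stands out and up, and the bail has swung out clear of the lid edge (at about (170,465) in the crop). I'll release and rise.

Emit:
drive_tool(
  series=[
    [0.06, 0, 0, 0, 0],
    [0.06, 0, 0, 0, 0],
    [0.06, 0, 0, 0.01, 0],
    [0.06, 0, 0, 0.03, 0],
    [0.06, 0, 0, 0.07, 0],
    [0.06, 0, 0.02, 0.11, 0],
    [0.06, 0, 0.06, 0.12, 0],
    [0.06, 0, 0.1, 0.12, 0],
    [0.06, 0, 0.1, 0.12, 0],
    [0.06, 0, 0.1, 0.12, 0],
  ],
)

```text
clock: 8.95
tool_pos: [516.9, 108.2, 305.9]
ee_rot: [-3.139, 0.001, 1.656]
ft_force: [-0.5, -0.1, 1.2]
finger_gap: 60.4
grip_force: 0.0
```

```bash
python3 - <<'E'
from h import *
s=monitor.state();print(s["tool_pos"],s["ft_force"])
c=vision.read_camera("wrist"); im=c["img"]; w=im[220:,100:540,::-1]
c=vision.read_camera("top"); t=c["img"][140:330,230:480,::-1]
cv2.imwrite("pics/w5.png",np.vstack([cv2.resize(w,(640,378)),cv2.resize(t[60:160,:],(640,222),interpolation=cv2.INTER_CUBIC)]))
E
```

```text
[516.92252505 108.16584801 305.93000481] [-0.47439438 -0.05268496  1.16441652]
```

View pics/w5.png

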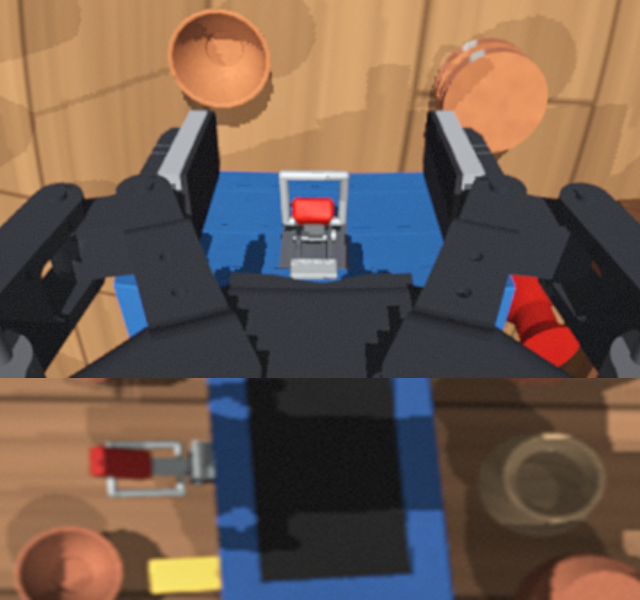

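The lever is standing fully open, with the bail hanging free around it at (313,195) in the crop. Next I'll pinch the yellow tab.

Emit:
drive_tool(
  series=[
    [0.05, -0.02, -0.04, 0, 0],
    [0.05, -0.04, -0.08, 0, 0],
    [0.05, -0.06, -0.12, 0, 0],
    [0.05, -0.084, -0.161, 0, 0],
    [0.05, -0.084, -0.161, -0.04, 0],
    [0.05, -0.084, -0.161, -0.08, 0],
    [0.05, -0.084, -0.161, -0.09, 0],
    [0.05, -0.084, -0.161, -0.09, 0],
    [0.05, -0.084, -0.161, -0.09, 0],
  ],
)

```text
clock: 9.95
tool_pos: [434.7, -53.4, 217.5]
ee_rot: [3.14, 0.0, 1.653]
ft_force: [-0.4, 0.1, -0.2]
finger_gap: 50.2
grip_force: 0.0
```

```bash
python3 - <<'E'
from h import *
s=monitor.state();print(s["tool_pos"],s["ft_force"])
c=vision.read_camera("wrist"); im=c["img"]; w=im[220:,100:540,::-1]
cv2.imwrite("pics/w6.png",w)
E
```

```text
[434.73870269 -53.3949314  217.52378678] [-0.37020133  0.06325994 -0.20378562]
```

View pics/w6.png

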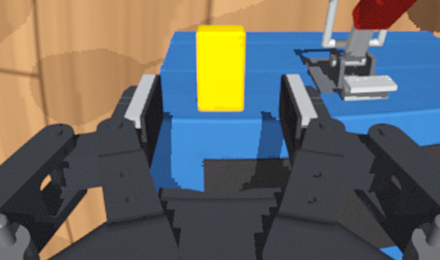

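The tab is at (220,68) in the crop, centred between the pads. I'll go down and close.

Emit:
drive_tool(
  series=[
    [0.05, -0.001, 0, -0.03, 0],
    [0.05, -0.001, 0, -0.05, 0],
    [0.05, -0.001, 0, -0.064, 0],
    [0.05, -0.001, 0, -0.064, 0],
    [0.018, -0.001, 0, -0.064, 0],
    [0.018, -0.001, 0, -0.064, 0],
    [0.018, -0.001, 0, -0.064, 0],
    [0.018, -0.001, 0, -0.064, 0],
  ],
  grip_force=50,
)

```text
clock: 10.8
tool_pos: [434.7, -53.1, 154.0]
ee_rot: [3.137, 0.0, 1.654]
ft_force: [0.6, 0.5, 6.3]
finger_gap: 25.2
grip_force: 51.5
```

Emit:
drive_tool(
  series=[
    [0.018, 0, -0.001, 0.009, 0],
    [0.018, 0, -0.002, 0.018, 0],
    [0.018, 0, -0.004, 0.027, 0],
    [0.018, 0.001, -0.006, 0.0355, 0],
    [0.018, 0.001, -0.009, 0.044, 0],
    [0.018, 0.001, -0.012, 0.0525, 0],
    [0.018, 0.001, -0.0155, 0.061, 0],
    [0.018, 0.002, -0.019, 0.069, 0],
    [0.018, 0.002, -0.0235, 0.077, 0],
    [0.018, 0.002, -0.028, 0.0845, 0],
    [0.018, 0.002, -0.028, 0.0845, 0],
  ],
)

```text
clock: 11.9
tool_pos: [436.9, -81.6, 238.1]
ee_rot: [3.137, 0.0, 1.653]
ft_force: [5.9, 0.1, -2.9]
finger_gap: 25.3
grip_force: 50.5
```

Emit:
drive_tool(
  series=[
    [0.018, 0, -0.005, 0.0075, 0],
    [0.018, 0.001, -0.0105, 0.0145, 0],
    [0.018, 0.001, -0.0165, 0.0215, 0],
    [0.018, 0.002, -0.0225, 0.028, 0],
    [0.018, 0.002, -0.029, 0.0345, 0],
    [0.018, 0.003, -0.0355, 0.0405, 0],
    [0.018, 0.004, -0.05, 0.0515, 0],
    [0.018, 0.006, -0.065, 0.061, 0],
    [0.018, 0.007, -0.081, 0.0685, 0],
    [0.018, 0.008, -0.098, 0.075, 0],
    [0.018, 0.01, -0.1155, 0.079, 0],
    [0.018, 0.011, -0.133, 0.082, 0],
    [0.018, 0.012, -0.144, 0.0825, 0],
    [0.018, 0.013, -0.151, 0.083, 0],
    [0.018, 0.013, -0.151, 0.083, 0],
    [0.018, 0.013, -0.151, 0.083, 0],
  ],
)

```text
clock: 13.5
tool_pos: [448.9, -231.7, 321.0]
ee_rot: [3.138, -0.0, 1.654]
ft_force: [4.5, 2.4, 5.2]
finger_gap: 25.1
grip_force: 51.9
```

```bash
python3 - <<'E'
from h import *
c=vision.read_camera("side"); t=vision.read_camera("top")["img"][140:330,230:480,::-1]
cv2.imwrite("pics/s7.png",np.hstack([c["img"][60:440,60:460,::-1],cv2.resize(t,(400,380))]))
E
```

```text
(no output)
```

View pics/s7.png

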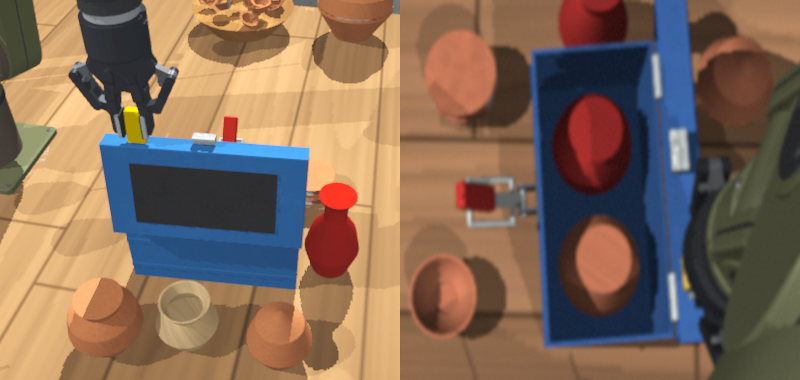

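The side view shows the lid standing upright, with the gripper on the tab at (133,125). The top view shows the lever still out at (480,195) and both pots visible inside. I'll release and rise straight up.

Emit:
drive_tool(
  series=[
    [0.06, 0, 0, 0, 0],
    [0.06, 0, 0, 0, 0],
    [0.06, 0, 0, 0, 0],
    [0.06, 0, 0, 0.02, 0],
    [0.06, 0, 0, 0.05, 0],
    [0.06, 0, 0, 0.09, 0],
    [0.06, -0.03, 0, 0.12, 0],
    [0.06, -0.07, 0, 0.12, 0],
    [0.06, -0.11, 0, 0.12, 0],
    [0.06, -0.15, 0, 0.12, 0],
    [0.06, -0.15, 0, 0.12, 0],
    [0.06, -0.15, 0, 0.12, 0],
  ],
)

```text
clock: 14.8
tool_pos: [297.1, -232.1, 440.1]
ee_rot: [3.141, 0.001, 1.652]
ft_force: [-0.3, 0.5, -0.7]
finger_gap: 60.4
grip_force: 0.0
```

```bash
python3 - <<'E'
from h import *
print(monitor.state()["ft_force"])
c=vision.read_camera("side"); t=vision.read_camera("top")["img"][140:330,230:480,::-1]
cv2.imwrite("pics/s8.png",np.hstack([c["img"][60:440,60:460,::-1],cv2.resize(t,(400,380))]))
E
```

```text
[-0.25106984  0.50941478 -0.65163681]
```

View pics/s8.png

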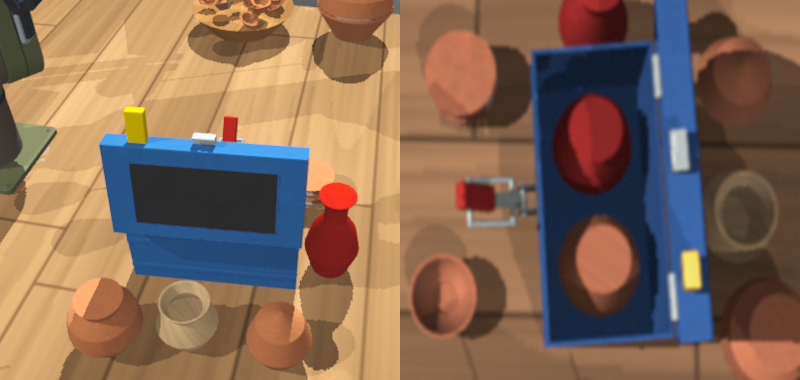

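The lid stands upright on its own, the latch is open, and the robot is clear of everything. I'll hand it in.

```bash
python3 -c "
from workcell import env
print(env.close_job())"
```

```text
the job is handed in; nothing more can be done
None
```

I handed the job in at about 15 s, with the latch lever at its open stop, the bail off the lid and the lid standing upright on its own. The last pictures show the case in place and the pottery around it undisturbed; the hand-in gave no verdict.

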